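# Gauge a bushed bore with a go/no-go plug gauge

## Task

Check the brass-coloured bushing in the clamped housing with the plug gauge: take the gauge from its wooden cradle, push its go end (green collar) into the bore until the collar bears lightly on the housing, and draw it out. Then hold its no-go end (red collar) square on the bushing, at the bottom of the recess round a mouth of the bore, with a steady push of about 8 N (5 to 12 N) for a second, to prove that it will not enter. Never push the gauge against the housing with more than 20 N; lastly lay it back in its cradle without dropping it, and leave the hammer, screwdriver, bottle and bin alone.

Things in the scene. Friction and masses are not known exactly. Their poses are not given: they have to be found in the camera images.
- gauge_middle (a point): Middle of the plug gauge, on its axis: a level round bar 164 mm long, about 0.27 kg, centre of mass within 12 mm of here. Its y runs along the bar to the go end, z up at the start. Knurled aluminium handle, 22 mm in diameter, from -46 to +46 mm along y: grip it here from above. Collars 30 mm in diameter, 5 mm thick: green at +46 to +51 mm, red at -46 to -51 mm.
- go_nose (a point): Centre of the flat end of the steel go plug: 18.5 mm in diameter, 44 mm long beyond the green collar, its end 95 mm from the gauge's middle towards the gauge's +y. Plain, nearly sharp edge. With the collar home it stands 4 mm out of the far end of the bushing. Axes as the gauge's.
- nogo_face (a point): Centre of the flat end of the steel no-go plug: 23.2 mm in diameter, 18 mm long beyond the red collar, its end 69 mm from the gauge's middle towards the gauge's -y. Axes as the gauge's.
- bore (a point): Nominal middle of the bore, 72 mm above the table: a level 20 mm hole along this point's y through a brass-coloured bushing (faces at y = -18 and +18 mm) sunk 4 mm deep in 27 mm wide round recesses of the housing (outer faces at y = -22 and +22 mm). Either end may be used. x is square to y, z up. Go collar home: gauge's middle 73 mm from here; no-go on the bushing: 87 mm. True x: see fixture.
- fixture: Inspection fixture, fixed; plate 170 (x) by 86 (y) mm, origin on the table below the nominal bore, axes as the bore's. Its nest has side play: the aluminium housing (56 mm wide, top 28 mm above the bore) is clamped anywhere within 5 mm along x of nominal, the bore with it. No reading shows this; find it by feel or eye. It does not shift afterwards. Red-levered clamps at both x sides, 50 mm high.
- cradle_rest (a point): Where the gauge's middle rests in the fixed wooden cradle, 44 mm above the table, gauge along this point's y (at first go end to +y; either way will do at the end). Base 62 (x) by 110 (y) by 8 mm; two V supports 8 mm thick, 31 mm either side of the middle, carry the handle, lips at axis height, 54 mm free between them for fingers; 11 mm of room lengthwise before a collar meets a support.
- hammer: Loose hammer with a wooden handle, 260 mm long, 26 mm high, origin at its middle, lying along its x. Not to be disturbed.
- screwdriver: Loose screwdriver, blue handle, 200 mm long, 26 mm high, origin at its middle, lying along its x. Not to be disturbed.
- bottle: White bottle with a blue cap, 56 mm in diameter, 130 mm high, origin at the middle of its foot. Not to be disturbed.
- bin: Clear two-part bin of fittings, 130 mm (x) by 200 mm (y) by 60 mm high, fixed, origin under its middle. Leave it alone.
Things that resemble listed ones, but are neither listed nor needed, are in the scene too. Of the things like the part that bears gauge_middle, leave any that is turquoise; of the rest the larger one is meant.

How it is judged:
By the outcome, as a careful person would: the job done as asked, in the order asked, and still so for the second after the job is handed in, with the robot touching nothing.
It also fails if it takes over 72 s, if anything falls off the work surface, if the arm or the gripper's body presses on something with over 40 N, if the wrist force passes 120 N, or if a joint passes its speed limit or range.

## Robot

A 6-joint arm with a two-finger parallel gripper is mounted at the origin on the work surface. World frame = base frame: x ahead of the robot, y to its left, z up, the work surface at z = 0. Lengths are in mm, angles in degrees, forces in N, time in s.
With the tool pointing down it reaches from about 350 to 850 mm from the base axis. Payload 8.1 kg.
Tool frame: the origin (TCP) lies at the very end of the fingers, on their centre line; the grasp point (between the pads) lies r.tcp_to_grasp behind it (r.tcp_to_grasp is the distance from the TCP to the grasp point, in mm); z points along the fingers, y is the line along which they close (so a half turn about z gives the same grasp; the last joint's range is limited). The gripper opens to 85 mm and grips with 20 to 120 N. Pads are 22 mm wide; open, the fingers measure 114 mm over their backs; the gripper's body (76 mm by 85 mm) begins 54 mm behind the grasp point. The pads swing forward as they close: fully open they stand 13 mm farther back than shut.
Start: joints at [-74.851, 7.471, 85.268, -0, 87.261, -4.893], TCP at [205.646, -563.662, 231.292] pointing down, gripper open.
Joint ranges: [-169.43, 169.43], [-51.17, 129.36], [1.28, 143.12], [-76.62, 256.62], [0, 156.53], [-152.29, 152.29]. Speed limits (degrees/s): [136.94, 136.94, 159.86, 180, 180, 180].

## Interface

Orientations are given as [roll, pitch, yaw] about the fixed x, y, z axes, in that order (R = Rz(yaw) Ry(pitch) Rx(roll)).
In Python, from bench import r gives the robot as it stands.
- The arm moves only by the shell command python3 -m handwheel 'ROWS' [OPENING] [FORCE]. ROWS is JSON, a list of rows, each a list of 4 numbers: the shift along the tool's x, y, z in m, then the turn about the tool's z in degrees. A call has 1 to 10 rows; each row shifts and turns the commanded pose from where the row before left it, along the tool's axes as they then stand; what a row does not reach is not made up. A row lasts 1/10 s, in which the tool goes at most 50 mm and 8.59 degrees, less where a joint would pass 70% of its speed; a pose out of reach is approached as far as the arm can. A call is refused whole if a number of a shift passes 0.05 or a number of a turn 8.59, either way. A call with a gripper value outside its range is refused whole. OPENING is the finger opening in m, from 0 to 0.0854, set as the call begins (- or left out, the last holds). The fingers move at their own pace and stop on an object; FORCE is the grip in N (left out, the last holds). Time passes only in rows, so rows that do not move let the fingers close. It gives the time, the measured TCP pose, the force, the opening and the grip force at its end, in the units of the state.
- r.sense(): the state, without advancing time (a new reading comes with each control period).
- r.snapshot(name): name is "side" or "top" or "wrist"; returns the picture (400x640x3 uint8, red, green, blue); there is no depth.
- r.camera_params(name): a dict with "fx", "fy", "cx", "cy" (pixels), "R" (3x3) and "t" (3): a world point X has camera coordinates R X + t; the wrist camera has in their place "mount" (4x4, takes a point from camera to tool coordinates, whose origin is the TCP and whose axes are the flange's). Camera axes: x right, y down, z forward; pixel columns grow to the right and rows downward; lengths in mm; the calibration is good to about 2 mm. The wrist camera is an equidistant fisheye: a pixel r from the principal point sees the ray r / f radians off the axis. A picture is of the moment at which its call begins: read the wrist's pose just before it. camera_params takes no time and is no camera call.
- r.hand_in(): hands the job in; it is judged then, once.
The state is a dict: "time": time; "joint_pos": joint angles; "qd": joint speeds; "joint_efforts": joint torques, N m; "tool_pos": TCP position; "tcp_rot": TCP orientation; "ft_force": force on the tool from outside, world axes, zero at the start; "wrist_torque": the same for the moment, N m; "finger_gap": finger opening in mm; "grip_force": force on a finger pad.
Only numpy, scipy, OpenCV 4.12 (cv2) and the standard library are available. Lean on these libraries where they do the work, as an engineer would, in place of code of your own. Each camera call takes 0.05 s, during which the arm holds its last target. There are 200 camera calls.

## Working session

There is one attempt and no reset: what is moved stays moved. The work goes in short steps, Python scripts to look and compute and a shell command to move; the robot and the scene stay as the last step left them, time stands still between calls to the robot, and variables do not carry over. Pictures are saved under pics/ and viewed, at most 10 in all, crops included, and the job is handed in when it is done.

```bash
ls; mkdir -p pics
python3 - <<'E'
from bench import r
import cv2
for n in("top","side"):
    cv2.imwrite(f"pics/{n}0.png",r.snapshot(n)[:,:,::-1]); p=r.camera_params(n); print(n,p)
print(r.camera_params("wrist"), r.tcp_to_grasp); s=r.sense(); print(s["tcp_rot"],s["time"])
E
```

```text
pics
top {'fx': 433.0697599944813, 'fy': 433.0697599944813, 'cx': 318.0294842632449, 'cy': 201.54463215427046, 'R': array([[-0.0142359 , -0.99985026,  0.00983814],
       [-0.98551406,  0.01236749, -0.16914218],
       [ 0.16899518, -0.01210351, -0.98554256]]), 't': array([ -57.63157278,  533.51411174, 1122.1638161 ])}
side {'fx': 381.27913056598595, 'fy': 381.27913056598595, 'cx': 319.37917187817175, 'cy': 204.69393412400495, 'R': array([[-0.91796627, -0.39640573, -0.01415708],
       [-0.25638101,  0.62018489, -0.74137675],
       [ 0.302666  , -0.67692924, -0.67093971]]), 't': array([460.99452845, 212.20227821, 798.41658671])}
{'fx': 309.70691628693146, 'fy': 309.70691628693146, 'cx': 313.54307707043034, 'cy': 194.86695040371308, 'mount': array([[-6.55823080e-04, -9.61730070e-01, -2.73997886e-01,
         6.99055364e+01],
       [ 9.99999464e-01, -8.50195988e-04,  5.90648053e-04,
         1.13522662e+00],
       [-8.00995897e-04, -2.73997352e-01,  9.61730113e-01,
        -1.44104576e+02],
       [ 0.00000000e+00,  0.00000000e+00,  0.00000000e+00,
         1.00000000e+00]])} 18.700000000000003
[-1.79901014e+02 -9.24781318e-03  2.00432077e+01] 0.1
```

View pics/top0.png

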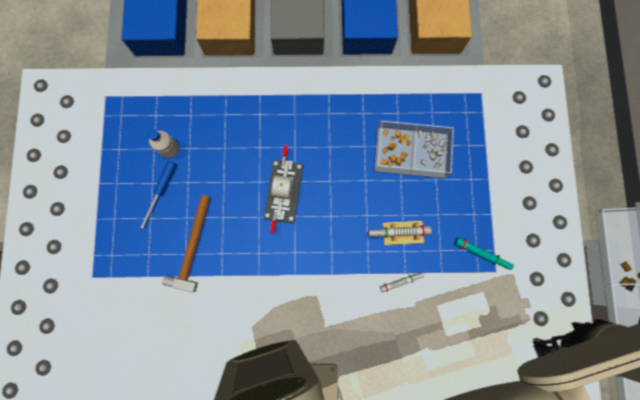

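View pics/side0.png

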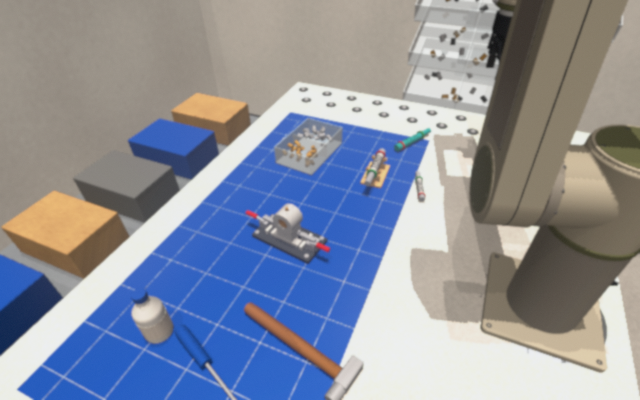

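The things that could be taken for the gauge in the top view are the bar in the cradle (400,233), a smaller loose gauge (402,283) and the turquoise one (485,253). By the description it should be the bar in the cradle. I'll check that in one close crop.

```bash
cat > h.py <<'E'
import numpy as np, cv2
from bench import r
from scipy.spatial.transform import Rotation as Ro
def ray(n,u,v):
    p=r.camera_params(n); d=p["R"].T@np.array([(u-p["cx"])/p["fx"],(v-p["cy"])/p["fy"],1]); return -p["R"].T@p["t"],d
def onz(n,u,v,z):
    o,d=ray(n,u,v); return (o+d*(z-o[2])/d[2]).round(1)
def wrist():
    s=r.sense(); return s,r.snapshot("wrist")
def wonz(s,u,v,z):
    p=r.camera_params("wrist"); q=np.array([(u-p["cx"]),(v-p["cy"])])/p["fx"]; a=np.hypot(*q)
    c=np.array([*(q/a*np.sin(a)),np.cos(a)]); M=np.array(p["mount"]); R=Ro.from_euler("xyz",s["tcp_rot"],degrees=True).as_matrix()
    o=R@M[:3,3]+s["tool_pos"]; d=R@M[:3,:3]@c; return (o+d*(z-o[2])/d[2]).round(1)
E
python3 - <<'E'
from h import *
im=cv2.imread("pics/top0.png")
a=cv2.resize(im[212:262,355:440],None,fx=6,fy=6,interpolation=cv2.INTER_CUBIC)
b=cv2.resize(im[140:240,255:310],None,fx=5,fy=3,interpolation=cv2.INTER_CUBIC)
c=np.zeros((300,800,3),np.uint8); c[:,:510]=a; c[:,520:795]=b; cv2.imwrite("pics/crop.png",c)
print(onz("top",371,234,44),onz("top",429,231,44), onz("top",285,150,45),onz("top",273,228,45),onz("top",402,233,44))
E
```

```text
[ 443.3 -205.    44. ] [ 449.3 -360.7   44. ] [677.9  24.1  45. ] [462.7  56.4  45. ] [ 444.9 -288.    44. ]
```

View pics/crop.png

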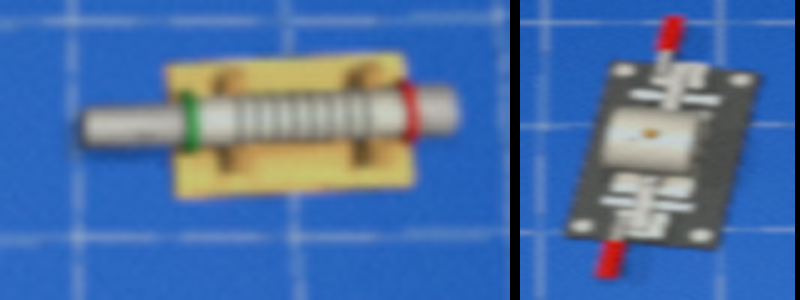

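The crop confirms it: the gauge in the wooden cradle has the green collar at pixel (387,232) and the red one at (423,230), so the go end points to world +y. It is larger than the loose one at (402,283) and isn't turquoise. The fixture housing is at about (281,186).

Run:
```python
from h import *
im=cv2.imread("pics/top0.png"); h=cv2.cvtColor(im,cv2.COLOR_BGR2HSV)
def cen(m,box):
    y0,y1,x0,x1=box; v,u=np.nonzero(m[y0:y1,x0:x1]); return u.mean()+x0,v.mean()+y0,len(u)
red=((h[...,0]<8)|(h[...,0]>172))&(h[...,1]>130)&(h[...,2]>70)
grn=(abs(h[...,0].astype(int)-65)<15)&(h[...,1]>90)
B=(215,250,360,440)
g=cen(grn,B);d=cen(red,B);print(g,d)
G=onz("top",*g[:2],46);D=onz("top",*d[:2],46);print(G,D,(G+D)/2,np.degrees(np.arctan2(-(G-D)[0],(G-D)[1])))
a=cen(red,(140,165,275,295));b=cen(red,(215,240,260,285));print(a,b)
A=onz("top",*a[:2],46);C=onz("top",*b[:2],46);print(A,C,(A+C)/2,np.degrees(np.arctan2((A-C)[1],(A-C)[0])))
print(onz("top",281,186,98))
```

```text
(np.float64(386.47058823529414), np.float64(232.23529411764707), 17) (np.float64(422.6923076923077), np.float64(230.0), 13)
[ 447.3 -246.2   46. ] [ 452.  -343.4   46. ] [ 449.65 -294.8    46.  ] 2.7683187429996354
(np.float64(284.65625), np.float64(151.15625), 32) (np.float64(272.875), np.float64(225.225), 40)
[674.3  25.   46. ] [470.1  56.6  46. ] [572.2  40.8  46. ] -8.796758272227617
[565.7  31.1  98. ]
```

```bash
python3 -m handwheel '[[0,0,0,-8.1],[0,0,0,-8.1],[0,0,0,-8.1],[0,0,0,-8.1],[0,0,0,-8.1],[0,0,0,-8.1],[0,0,0,-8.1],[0,0,0,-8.1],[0,0,0,-8]]' 0.06
python3 -m handwheel '[[0.0257,0.0256,0.006,0],[0.0257,0.0256,0.006,0],[0.0257,0.0256,0.006,0],[0.0257,0.0256,0.006,0],[0.0257,0.0256,0.006,0],[0.0257,0.0256,0.006,0],[0.0257,0.0256,0.006,0],[0.0257,0.0256,0.006,0],[0.0257,0.0256,0.006,0],[0.0257,0.0256,0.006,0]]'
python3 - <<'E'
from h import *
s,im=wrist(); print(s["tool_pos"],s["tcp_rot"],s["time"],s["ft_force"]); im=im[:,:,::-1].copy();cv2.imwrite("pics/w1.png",im)
E
```

```text
time: 1.0
tool_pos: [205.6, -563.3, 230.7]
tcp_rot: [-180.0, -0.1, 93.2]
ft_force: [-0.3, 0.4, 0.4]
finger_gap: 59.7
grip_force: 0.0
time: 2.0
tool_pos: [449.2, -292.8, 170.6]
tcp_rot: [-180.0, -0.0, 92.8]
ft_force: [1.0, -0.4, 0.3]
finger_gap: 60.0
grip_force: 0.0
[ 449.16138723 -292.82638653  170.64859934] [-1.79971832e+02 -2.60239066e-02  9.28384474e+01] 2.0 [ 0.96378936 -0.44438024  0.30223819]
```

View pics/w1.png

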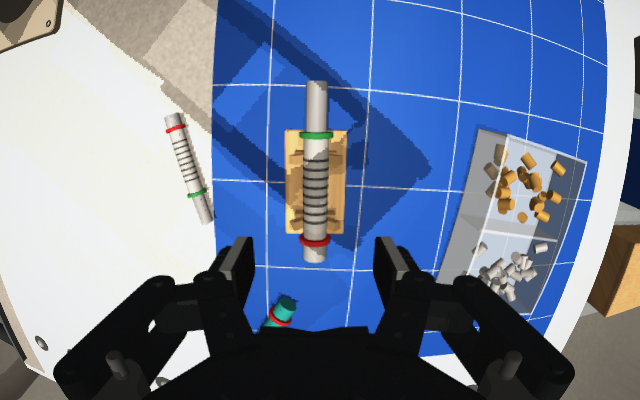

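The wrist view shows the gauge with the green collar at (316,135), the red one at (315,240) and the go nose at (317,82). I'll refine from these.

```bash
cat >> h.py <<'E'
def collars(im,box):
    h=cv2.cvtColor(im,cv2.COLOR_RGB2HSV); y0,y1,x0,x1=box; out=[]
    red=((h[...,0]<8)|(h[...,0]>172))&(h[...,1]>140)&(h[...,2]>60); grn=(abs(h[...,0].astype(int)-65)<15)&(h[...,1]>110)
    for m in(grn,red):
        v,u=np.nonzero(m[y0:y1,x0:x1]); l,rr=u<=u.min()+1,u>=u.max()-1
        out.append(((u.min()+x0,v[l].mean()+y0),(u.max()+x0,v[rr].mean()+y0),(u.mean()+x0,v.mean()+y0)))
    return out
E
python3 - <<'E'
from h import *
im=cv2.imread("pics/w1.png")[:,:,::-1].copy(); s=r.sense()
c=collars(im,(110,260,285,345)); print(c)
P=[]
for e in c:
    a,b=wonz(s,*e[0],46),wonz(s,*e[1],46); P.append((a+b)/2); print(a,b,P[-1])
G,D=P; m=(G+D)/2; e=G-D; print(m, np.linalg.norm(e),np.degrees(np.arctan2(-e[0],e[1])))
R=Ro.from_euler("xyz",s["tcp_rot"],degrees=True).as_matrix(); print(R.T@(m-s["tool_pos"]))
E
```

```text
[((np.int64(300), np.float64(134.0)), (np.int64(332), np.float64(134.5)), (np.float64(315.97014925373134), np.float64(135.1044776119403))), ((np.int64(300), np.float64(238.0)), (np.int64(329), np.float64(238.2)), (np.float64(314.4481132075472), np.float64(241.43867924528303)))]
[ 438.5 -242.2   46. ] [ 466.1 -241.2   46. ] [ 452.3 -241.7   46. ]
[ 442.4 -338.8   46. ] [ 469.7 -337.7   46. ] [ 456.05 -338.25   46.  ]
[ 454.175 -289.975   46.   ] 96.62279751694214 2.2242488799084836
[ -1.92831038   2.272812   123.51747002]
```

```bash
python3 -m handwheel '[[-0.002,0.0023,0.02,0.3],[0,0,0.03,0],[0,0,0.03,0],[0,0,0.025,0],[0,0,0.02,0],[0,0,0.01,0],[0,0,0.005,0],[0,0,0.005,0],[0,0,0,0]]' 0.06
python3 -m handwheel '[[0,0,0,0],[0,0,0,0],[0,0,0,0],[0,0,0,0],[0,0,0,0],[0,0,0,0],[0,0,0,0],[0,0,0,0]]' 0.015 40
```

```text
time: 2.95
tool_pos: [451.2, -296.4, 26.5]
tcp_rot: [180.0, 0.0, 92.5]
ft_force: [0.0, -0.2, -0.0]
finger_gap: 59.8
grip_force: 0.0
time: 3.75
tool_pos: [450.8, -296.6, 27.2]
tcp_rot: [-180.0, 0.0, 92.5]
ft_force: [-4.9, -0.1, 5.8]
finger_gap: 20.7
grip_force: 38.9
```

```bash
python3 -m handwheel '[[0,0,0,0],[0,0,0,0],[0,0,-0.005,0],[0,0,-0.015,0],[0,0,-0.025,0],[0,0,-0.025,0],[0,0,-0.025,0],[0,0,-0.02,5.65],[0,0,-0.01,5.65],[0,0,0,0]]' 0.01 80
python3 -m handwheel '[[0.015,0.005,0,0],[0.03,0.01,0,0],[0.035,0.01,0,0],[0.035,0.01,0,0],[0.035,0.01,0,0],[0.035,0.011,0,0],[0.025,0.008,0,0],[0.01,0.004,0,0],[0,0,0,0],[0,0,0,0]]'
python3 - <<'E'
from h import *
s,im=wrist(); print(s["tool_pos"],s["tcp_rot"],s["time"],s["ft_force"]); im=im[:,:,::-1].copy();cv2.imwrite("pics/w2.png",im)
E
```

```text
time: 4.75
tool_pos: [452.3, -297.1, 154.6]
tcp_rot: [179.8, 0.1, 81.2]
ft_force: [-0.3, 0.4, -1.8]
finger_gap: 19.7
grip_force: 78.5
time: 5.75
tool_pos: [551.1, -89.3, 150.7]
tcp_rot: [-179.9, 0.0, 81.3]
ft_force: [0.1, -0.1, -2.1]
finger_gap: 19.7
grip_force: 78.4
[551.08313031 -89.30014654 150.66469234] [-1.79925546e+02  2.09734749e-02  8.13204219e+01] 5.75 [ 0.12246528 -0.08766768 -2.07602665]
```

View pics/w2.png

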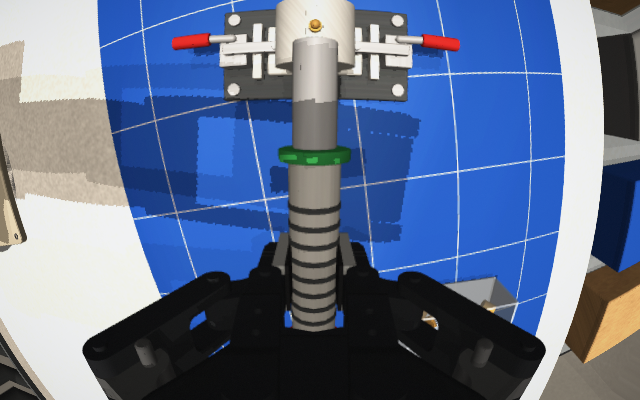

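The wrist view shows the go nose at (315,40), the housing edges at about u=276 and 354, and the plate bolts at (234,20), (398,20), (233,90) and (401,89). I'll measure the lateral offset and yaw of the gauge against the housing.

```bash
cat > m2.py <<'E'
from h import *
im=cv2.imread("pics/w2.png"); s=dict(tool_pos=np.array([551.083,-89.3,150.665]),tcp_rot=[-179.9255,.021,81.3204])
R=Ro.from_euler("xyz",s["tcp_rot"],degrees=True).as_matrix()
T=lambda u,v,z:(R.T@(wonz(s,u,v,z)-s["tool_pos"])).round(2)
g=cv2.GaussianBlur(im,(3,3),0).astype(float).sum(2)
def edge(v,a,b):
    d=abs(np.diff(g[v,a:b])); i=d.argmax(); return a+i+.5, d[i]
for v in (12,18,24,30): 
    l,rr=edge(v,266,290),edge(v,340,364); print(v,l,rr,(T(l[0],v,80)+T(rr[0],v,80))/2, T(rr[0],v,80)-T(l[0],v,80))
zg=169.4
for v in (60,80,100,120,140,180,195):
    l,rr=edge(v,278,302),edge(v,328,352); print(v,l,rr,(T(l[0],v,zg)+T(rr[0],v,zg))/2)
pts=[(234,20),(398,20),(233,90),(401,89)]
W=[wonz(s,*p,14) for p in pts]
for w in W: print(w)
print("yaws",[np.degrees(np.arctan2(*(W[b]-W[a])[[1,0]])) for a,b in((0,1),(2,3),(2,0),(3,1))],np.mean(W,0))
L,Q=wonz(s,190,42,46),wonz(s,441,43,46); print(L,Q,(L+Q)/2,"plug",wonz(s,315,25,100))
E
python3 m2.py
```

```text
12 (np.float64(275.5), np.float64(62.0)) (np.float64(353.5), np.float64(63.0)) [138.715   1.745  70.615] [ 3.000e-02  5.391e+01 -7.000e-02]
18 (np.float64(275.5), np.float64(62.0)) (np.float64(353.5), np.float64(60.0)) [134.06    1.75   70.615] [ 0.   53.72 -0.07]
24 (np.float64(275.5), np.float64(67.0)) (np.float64(353.5), np.float64(63.0)) [129.505   1.735  70.615] [ 1.000e-02  5.371e+01 -7.000e-02]
30 (np.float64(267.5), np.float64(169.0)) (np.float64(361.5), np.float64(195.0)) [125.305   1.72   70.615] [-3.000e-02  6.474e+01 -9.000e-02]
60 (np.float64(291.5), np.float64(142.0)) (np.float64(337.5), np.float64(128.0)) [ 88.635   1.485 -18.77 ]
80 (np.float64(292.5), np.float64(62.0)) (np.float64(336.5), np.float64(87.0)) [ 80.33    1.435 -18.765]
100 (np.float64(292.5), np.float64(54.0)) (np.float64(335.5), np.float64(51.0)) [ 72.205   1.21  -18.76 ]
120 (np.float64(293.5), np.float64(25.0)) (np.float64(337.5), np.float64(21.0)) [ 64.11    1.835 -18.76 ]
140 (np.float64(291.5), np.float64(50.0)) (np.float64(334.5), np.float64(25.0)) [ 55.965   0.855 -18.76 ]
180 (np.float64(289.5), np.float64(33.0)) (np.float64(338.5), np.float64(33.0)) [ 39.285   1.23  -18.75 ]
195 (np.float64(287.5), np.float64(86.0)) (np.float64(338.5), np.float64(29.0)) [ 32.795   0.8   -18.745]
[503.3  74.8  14. ]
[652.   52.4  14. ]
[492.6   8.5  14. ]
[644.4 -13.5  14. ]
yaws [np.float64(-8.566561337592256), np.float64(-8.246320814468534), np.float64(80.83221898431043), np.float64(83.42135541275479)] [573.075  30.55   14.   ]
[469.9  54.7  46. ] [676.7  22.5  46. ] [573.3  38.6  46. ] plug [571.5  31.6 100. ]
```

```bash
python3 -m handwheel '[[-0.008,0.0004,0,0],[-0.012,0,0.01,0],[0,0,0.02,0],[0,0,0.025,0],[0,0,0.02,0],[0,0,0.012,0],[0,0,0.006,0],[0,0,0.0025,0],[0,0,0,0],[0,0,0,0]]'
python3 - <<'E'
from h import *
s,im=wrist(); print(s["tool_pos"],s["tcp_rot"],s["time"],s["ft_force"]); im=im[:,:,::-1].copy();cv2.imwrite("pics/w3.png",im)
cv2.imwrite("pics/w3c.png",cv2.resize(im[0:220,200:430],None,fx=2.6,fy=2.6,interpolation=cv2.INTER_CUBIC))
E
```

```text
time: 6.8
tool_pos: [549.9, -109.2, 56.9]
tcp_rot: [179.9, 0.0, 81.2]
ft_force: [-0.2, 0.3, -2.7]
finger_gap: 19.7
grip_force: 78.5
[ 549.8735289  -109.24096142   56.91115011] [1.79895397e+02 1.64137658e-02 8.12431709e+01] 6.8 [-0.16612517  0.31103561 -2.74467672]
```

View pics/w3c.png

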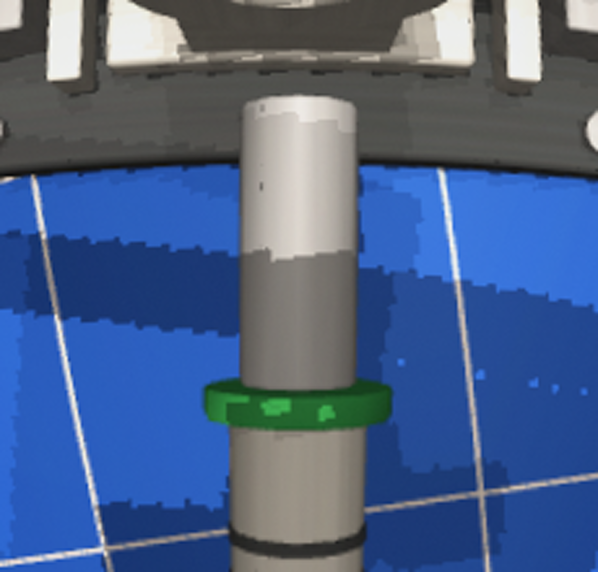

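The crop shows the nose centred at u≈300, the collar at 297 and the housing foot roughly symmetric round it. The bore itself is out of view. I'll check the pose reading noise, then go in by feel.

```bash
python3 -m handwheel '[[0,0,0,0],[0,0,0,0]]'; python3 -m handwheel '[[0.01,0,0,0],[0.008,0,0,0],[0.002,0,0,0],[0,0,0,0]]'
```

```text
time: 7.05
tool_pos: [549.4, -108.9, 56.4]
tcp_rot: [179.9, 0.0, 81.3]
ft_force: [0.2, -0.7, -3.1]
finger_gap: 19.4
grip_force: 78.5
time: 7.45
tool_pos: [552.1, -88.4, 55.7]
tcp_rot: [-180.0, -0.0, 81.3]
ft_force: [-0.3, -0.7, -2.8]
finger_gap: 19.5
grip_force: 78.5
```

```bash
python3 -m handwheel '[[0.001,0,0,0],[0.001,0,0,0],[0.001,0,0,0],[0.001,0,0,0],[0.001,0,0,0]]';python3 -m handwheel '[[0.001,0,0,0],[0.001,0,0,0],[0,0,0,0]]'
```

```text
time: 7.95
tool_pos: [552.8, -84.2, 55.8]
tcp_rot: [-180.0, -0.0, 81.2]
ft_force: [-0.2, -0.3, -2.2]
finger_gap: 19.4
grip_force: 78.5
time: 8.25
tool_pos: [553.2, -82.1, 55.8]
tcp_rot: [-180.0, -0.0, 81.2]
ft_force: [0.3, -0.2, -3.0]
finger_gap: 19.5
grip_force: 78.5
```

```bash
python3 -m handwheel '[[0.001,0,0,0],[0.001,0,0,0],[0.001,0,0,0],[0,0,0,0]]';python3 -m handwheel '[[0.001,0,0,0],[0.001,0,0,0],[0.001,0,0,0],[0,0,0,0]]'
```

```text
time: 8.65
tool_pos: [553.6, -79.1, 55.8]
tcp_rot: [-180.0, -0.0, 81.3]
ft_force: [0.7, -0.8, -2.7]
finger_gap: 19.7
grip_force: 78.5
time: 9.05
tool_pos: [554.1, -76.1, 55.8]
tcp_rot: [-180.0, -0.0, 81.2]
ft_force: [-0.1, -0.5, -2.4]
finger_gap: 20.0
grip_force: 78.5
```

```bash
python3 -m handwheel '[[0.001,0,0,0],[0.001,0,0,0],[0.001,0,0,0],[0,0,0,0]]';python3 -m handwheel '[[0.001,0,0,0],[0.001,0,0,0],[0.001,0,0,0],[0,0,0,0]]'
python3 - <<'E'
from h import *
s=r.sense(); cv2.imwrite("pics/s1.png",cv2.resize(r.snapshot("side")[165:265,230:340,::-1],None,fx=5,fy=5,interpolation=cv2.INTER_CUBIC)); print(s["tool_pos"])
E
```

```text
time: 9.45
tool_pos: [554.5, -73.2, 55.8]
tcp_rot: [-180.0, -0.0, 81.2]
ft_force: [-0.2, -0.6, -3.0]
finger_gap: 19.7
grip_force: 78.5
time: 9.85
tool_pos: [555.0, -70.2, 55.8]
tcp_rot: [180.0, -0.0, 81.2]
ft_force: [-0.5, -0.7, -1.6]
finger_gap: 19.4
grip_force: 78.5
[555.00280497 -70.24971277  55.80387184]
```

View pics/s1.png

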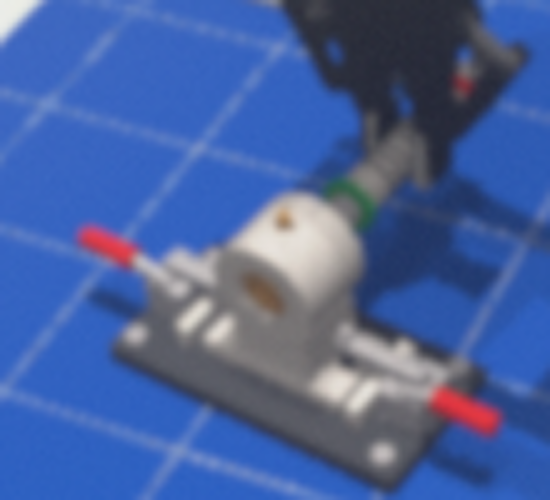

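The side view shows the nose going into the housing, with the green collar (at 350,205 in the crop) still standing off it. There is no contact force yet. I'll keep going in.

```bash
for i in 1 2; do python3 -m handwheel '[[0.0015,0,0,0],[0.0015,0,0,0],[0.0015,0,0,0],[0.0015,0,0,0],[0.0015,0,0,0],[0,0,0,0]]'; done | grep -v rot
```

```text
time: 10.5
tool_pos: [556.2, -62.7, 55.8]
ft_force: [0.3, -0.1, -3.1]
finger_gap: 19.2
grip_force: 78.5
time: 11.1
tool_pos: [557.3, -55.3, 55.8]
ft_force: [0.6, -0.0, -1.9]
finger_gap: 19.4
grip_force: 78.5
```

```bash
python3 -m handwheel '[[0.001,0,0,0],[0.001,0,0,0],[0.001,0,0,0],[0.001,0,0,0],[0,0,0,0]]'
```

```text
time: 11.6
tool_pos: [557.9, -51.5, 55.8]
tcp_rot: [180.0, -0.0, 81.2]
ft_force: [0.3, 0.4, -3.4]
finger_gap: 19.5
grip_force: 78.4
```

```bash
python3 -m handwheel '[[0.001,0,0,0],[0.001,0,0,0],[0.001,0,0,0],[0,0,0,0]]' | grep -E 'pos|ft'; python3 -m handwheel '[[0.001,0,0,0],[0.001,0,0,0],[0,0,0,0]]'| grep -E 'pos|ft'
```

```text
tool_pos: [558.3, -48.5, 55.8]
ft_force: [0.1, -0.1, -1.9]
tool_pos: [558.7, -46.5, 55.8]
ft_force: [0.3, 0.2, -2.7]
```

```bash
python3 -m handwheel '[[0.001,0,0,0],[0,0,0,0]]' | grep -E 'pos|ft'; python3 -m handwheel '[[0.001,0,0,0],[0,0,0,0]]'| grep -E 'pos|ft'
```

```text
tool_pos: [558.8, -45.5, 55.8]
ft_force: [-0.3, 0.7, -3.2]
tool_pos: [558.9, -44.6, 55.8]
ft_force: [-1.4, -0.0, -2.4]
```

```bash
for i in 1 2; do python3 -m handwheel '[[0.001,0,0,0],[0,0,0,0]]' | grep -E 'pos|ft';done
```

```text
tool_pos: [559.1, -43.6, 55.8]
ft_force: [0.3, -0.4, -2.7]
tool_pos: [559.2, -43.3, 55.8]
ft_force: [-0.9, -4.6, -3.3]
```

```bash
for i in 1 2; do python3 -m handwheel '[[0.0006,0,0,0],[0,0,0,0]]' | grep -E 'pos|ft';done
```

```text
tool_pos: [559.2, -43.3, 55.8]
ft_force: [-0.9, -6.8, -2.5]
tool_pos: [559.2, -43.2, 55.8]
ft_force: [-1.8, -10.2, -2.9]
```

```bash
python3 -m handwheel '[[-0.002,0,0,0],[-0.004,0,0,0],[-0.006,0,0,0],[-0.006,0,0,0],[-0.007,0,0,0],[-0.007,0,0,0],[-0.008,0,0,0],[-0.009,0,0,0],[-0.009,0,0,0],[-0.006,0,0,0]]' | grep -E 'pos|ft|rot'
python3 -m handwheel '[[0,0,-0.01,0],[0,0,-0.02,0],[0,0,-0.02,0],[0.01,0,-0.012,0],[0.025,0,-0.006,0],[0.035,0,0,0],[0.035,0,0,0],[0.035,0,0,0],[0.035,0,0,0],[0.03,0,0,0]]' | grep -E 'pos|ft|rot'
python3 -m handwheel '[[0.025,0,0,0],[0.012,0,0,0],[0.008,0,0,0],[0,0,0,0],[0,0,0,0],[0,0,0,0]]' | grep -E 'pos|ft|rot'
python3 - <<'E'
from h import *
s=r.sense();a=np.array(s["tool_pos"]);print(a,.1513*a[0]+.9885*a[1],.9885*a[0]-.1513*a[1])
h=[onz("top",205,197,20),onz("top",165,150,100)];print(h)
E
```

```text
tool_pos: [549.5, -105.8, 55.8]
tcp_rot: [180.0, 0.0, 81.2]
ft_force: [-0.6, 0.7, -2.4]
tool_pos: [580.7, 100.7, 124.2]
tcp_rot: [180.0, -0.0, 81.3]
ft_force: [0.1, 0.3, -1.9]
tool_pos: [587.7, 141.3, 123.8]
tcp_rot: [-180.0, 0.0, 81.2]
ft_force: [-0.0, 0.6, -2.6]
[587.71203201 141.26515611 123.7546859 ] 228.56143725769516 559.579925518145
[array([553.7, 246.1,  20. ]), array([665.1, 333.9, 100. ])]
```

```bash
python3 -m handwheel '[[0,0,0.008,0],[0,0,0.015,0],[0,0,0.018,0],[0,0,0.014,0],[0,0,0.008,0],[0,0,0.004,0],[0,0,0.001,0],[0,0,0,0],[0,0,0,0]]' | grep -E 'pos|ft|rot'
python3 -m handwheel '[[-0.003,0,0,0],[-0.005,0,0,0],[-0.005,0,0,0],[-0.004,0,0,0],[-0.002,0,0,0],[0,0,0,0],[0,0,0,0]]' | grep -E 'pos|ft|rot'
python3 - <<'E'
from h import *
s=r.sense();a=np.array(s["tool_pos"]);print(a,.1513*a[0]+.9885*a[1],.9885*a[0]-.1513*a[1])
E
```

```text
tool_pos: [588.5, 142.5, 56.7]
tcp_rot: [179.9, -0.0, 81.2]
ft_force: [-0.4, -0.2, -1.8]
tool_pos: [584.9, 123.5, 55.8]
tcp_rot: [180.0, -0.0, 81.2]
ft_force: [0.1, 0.1, -2.7]
[584.86623905 123.49047448  55.80724337] 210.56059599251083 559.4561685140042
```

```bash
python3 -m handwheel '[[-0.001,0,0,0],[-0.001,0,0,0],[-0.001,0,0,0],[0,0,0,0]]' | grep -E 'pos|ft';for i in 1 2; do python3 -m handwheel '[[-0.001,0,0,0],[0,0,0,0]]' | grep -E 'pos|ft';done
```

```text
tool_pos: [584.3, 120.5, 55.7]
ft_force: [-0.6, 0.0, -2.1]
tool_pos: [584.2, 119.5, 55.8]
ft_force: [-0.1, -0.2, -2.1]
tool_pos: [584.1, 118.5, 55.8]
ft_force: [0.2, -0.1, -2.3]
```

```bash
for i in 1 2; do python3 -m handwheel '[[-0.001,0,0,0],[0,0,0,0]]' | grep -E 'pos|ft';done
```

```text
tool_pos: [583.9, 117.5, 55.8]
ft_force: [-0.5, -0.4, -2.5]
tool_pos: [583.8, 116.5, 55.8]
ft_force: [-0.2, 0.4, -2.4]
```

```bash
for i in 1 2; do python3 -m handwheel '[[-0.001,0,0,0],[0,0,0,0]]' | grep -E 'pos|ft';done
```

```text
tool_pos: [583.6, 115.5, 55.8]
ft_force: [0.4, -0.4, -2.7]
tool_pos: [583.5, 114.7, 55.8]
ft_force: [0.3, 1.1, -2.2]
```

```bash
python3 -m handwheel '[[-0.0006,0,0,0],[0,0,0,0]]' | grep -E 'pos|ft'
```

```text
tool_pos: [583.5, 114.7, 55.9]
ft_force: [-0.5, 5.2, -2.3]
```

```bash
python3 -m handwheel '[[-0.0005,0,0,0],[0,0,0,0]]' | grep -E 'pos|ft|rot'; for i in 1 2 3; do python3 -m handwheel '[[0,0,0,0],[0,0,0,0],[0,0,0,0],[0,0,0,0],[0,0,0,0]]' | grep -E 'pos|ft';done
```

```text
tool_pos: [583.5, 114.6, 56.0]
tcp_rot: [180.0, -0.1, 81.3]
ft_force: [1.3, 7.0, -2.2]
tool_pos: [583.5, 114.6, 56.0]
ft_force: [1.0, 6.5, -2.2]
tool_pos: [583.5, 114.7, 56.0]
ft_force: [0.2, 7.5, -2.4]
tool_pos: [583.4, 114.6, 56.0]
ft_force: [0.7, 6.2, -2.2]
```

```bash
python3 -m handwheel '[[-0.0003,0,0,0],[0,0,0,0],[0,0,0,0],[0,0,0,0],[0,0,0,0],[0,0,0,0],[0,0,0,0]]' | grep -E 'pos|ft|rot'; python3 -m handwheel '[[0,0,0,0],[0,0,0,0],[0,0,0,0],[0,0,0,0],[0,0,0,0],[0,0,0,0],[0,0,0,0],[0,0,0,0]]' | grep -E 'pos|ft'
```

```text
tool_pos: [583.5, 114.6, 56.0]
tcp_rot: [180.0, -0.1, 81.3]
ft_force: [0.6, 8.0, -2.5]
tool_pos: [583.5, 114.7, 56.0]
ft_force: [0.9, 8.3, -3.1]
```

```bash
python3 -m handwheel '[[0.002,0,0,0],[0.006,0,0,0],[0.01,0,0,0],[0.01,0,0,0],[0.003,0,-0.008,0],[0,0,-0.02,0],[0,0,-0.02,0],[0,0,-0.015,0],[0,0,-0.006,0],[0,0,0,0]]' | grep -E 'pos|ft|rot'
python3 -m handwheel '[[-0.015,0,0,0],[-0.03,-0.004,0,0],[-0.04,-0.006,0,0],[-0.04,-0.006,0,0],[-0.04,-0.006,0,0],[-0.04,-0.006,0,0],[-0.04,-0.006,0,0],[-0.04,-0.006,0,0],[-0.04,-0.006,0,0],[-0.04,-0.006,0,0]]' | grep -E 'pos|ft|rot'
python3 -m handwheel '[[-0.04,-0.006,0,0],[-0.03,-0.006,0,0],[-0.015,-0.004,0,0],[-0.006,0,0,-3],[0,0,0,-4.3],[0,0,0,-4],[0,0,0,0],[0,0,0,0],[0,0,0,0]]' | grep -E 'pos|ft|rot'
```

```text
tool_pos: [588.8, 144.1, 126.2]
tcp_rot: [179.9, -0.0, 81.2]
ft_force: [-0.6, 0.0, -2.4]
tool_pos: [478.9, -210.6, 123.5]
tcp_rot: [-179.9, -0.0, 81.2]
ft_force: [-0.2, -0.5, -2.7]
tool_pos: [451.2, -296.1, 124.5]
tcp_rot: [-180.0, -0.0, 92.5]
ft_force: [0.6, -0.3, -2.4]
```

```bash
python3 -m handwheel '[[0,-0.0005,0.01,0],[0,0,0.02,0],[0,0,0.025,0],[0,0,0.018,0],[0,0,0.011,0],[0,0,0.006,0],[0,0,0.003,0],[0,0,0.001,0],[0,0,0,0],[0,0,0,0]]' | grep -E 'pos|ft|rot'
for i in 1 2; do python3 -m handwheel '[[0,0,0.001,0],[0,0,0,0]]' | grep -E 'pos|ft';done
```

```text
tool_pos: [451.4, -296.9, 31.7]
tcp_rot: [179.9, 0.1, 92.5]
ft_force: [-0.9, 0.0, -3.2]
tool_pos: [451.0, -296.6, 30.0]
ft_force: [0.3, 0.1, -3.1]
tool_pos: [450.8, -296.4, 28.7]
ft_force: [-0.3, 0.2, -1.9]
```

```bash
for i in 1 2; do python3 -m handwheel '[[0,0,0.0007,0],[0,0,0,0]]' | grep -E 'pos|ft';done
python3 - <<'E'
from h import *
s,im=wrist(); cv2.imwrite("pics/w4.png",cv2.resize(im[60:400,170:470,::-1],None,fx=1.7,fy=1.7))
E
```

```text
tool_pos: [450.8, -296.4, 27.9]
ft_force: [-0.2, -0.1, -2.7]
tool_pos: [450.9, -296.5, 27.6]
ft_force: [-1.2, 0.8, 0.4]
```

View pics/w4.png

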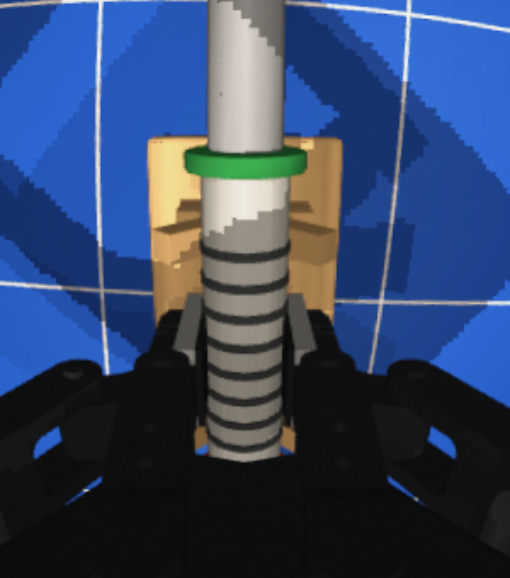

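The gauge lies in the V supports with the green collar (245,160) clear of them, and the force step shows it is resting. I'll release it and rise.

```bash
python3 -m handwheel '[[0,0,0.0005,0],[0,0,0,0],[0,0,0,0]]' - 20| grep -E 'pos|ft'
python3 -m handwheel '[[0,0,0,0],[0,0,0,0],[0,0,0,0],[0,0,0,0],[0,0,0,0],[0,0,0,0],[0,0,0,0],[0,0,0,0]]' 0.06 | grep -E 'pos|ft|gap'
python3 -m handwheel '[[0,0,-0.004,0],[0,0,-0.01,0],[0,0,-0.02,0],[0,0,-0.03,0],[0,0,-0.03,0],[0,0,-0.03,0],[0,0,-0.02,0],[0,0,0,0],[0,0,0,0],[0,0,0,0]]'
python3 - <<'E'
from h import *
s,im=wrist(); a=np.hstack([im[40:320,200:430,::-1],r.snapshot("top")[60:340,80:530,::-1]]); cv2.imwrite("pics/w5.png",a)
E
```

```text
tool_pos: [450.9, -296.5, 27.5]
ft_force: [-4.1, 3.6, 5.3]
tool_pos: [450.9, -296.5, 26.9]
ft_force: [-0.5, 0.5, -0.3]
finger_gap: 60.2
time: 29.55
tool_pos: [450.2, -296.0, 169.8]
tcp_rot: [-179.9, -0.1, 92.5]
ft_force: [0.1, 0.2, -0.3]
finger_gap: 60.3
grip_force: 0.0
```

View pics/w5.png

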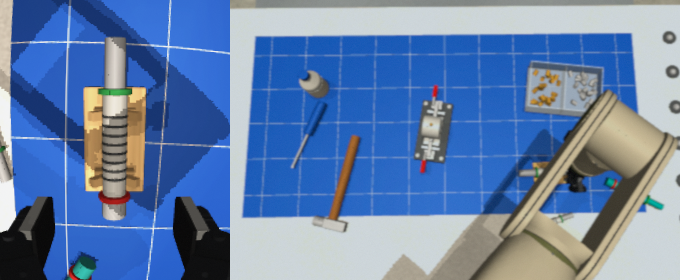

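The gauge lies in its cradle as at the start, with the green collar at (115,91) and the red one at (115,197). The hammer, screwdriver, bottle and bin look undisturbed. I'm handing in.

```bash
python3 -c "
from bench import r
print(r.hand_in())"
```

```text
the job is handed in; nothing more can be done
None
```

The job is handed in at about 30 s: the go end went in until its collar met the housing (about 10 N), the no-go end was held on the bushing at 6–8 N for over 3 s without entering, and the gauge is back in its cradle with nothing else disturbed.

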